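# Sort the drawer parts on the joiner's bench

### The job

Clear the row of loose parts on the bench into the three trays: both drawer pulls into the round tray, standing on their feet beside each other; the two wedges into the divided tray, one in each lane, flat on their undersides; and the dovetail marker into the small square tray, standing on its foot. Let go of everything, and leave the hand plane and the try square where they are.

Things in the scene. Friction and masses are not known exactly. Their poses are not given: they have to be found in the camera images.
- pull_a: one turned round drawer pull of dark wood, 42 mm high, standing on its foot (26 mm across); the round head above is 36 mm across with straight sides from 24 to 38 mm above the underside, the neck between is 18 mm; 18 to 35 g. Origin: centre of its underside; z up along its axis; its yaw means nothing
- pull_b: the other turned round drawer pull of dark wood, 42 mm high, standing on its foot (26 mm across); the round head above is 36 mm across with straight sides from 24 to 38 mm above the underside, the neck between is 18 mm; 18 to 35 g. Origin: centre of its underside; z up along its axis; its yaw means nothing (same as pull_a)
- wedge_a: one dark wooden wedge lying on its flat underside: 80 mm long (its x), 24 mm wide with parallel upright sides (its y); the top slopes evenly from 42 mm high at the thick end (-x) down to 18 mm at the thin end (+x); 25 to 50 g, centre of mass about 6 mm from the middle towards the thick end. Origin: middle of the underside; z up
- wedge_b: the other dark wooden wedge lying on its flat underside: 80 mm long (its x), 24 mm wide with parallel upright sides (its y); the top slopes evenly from 42 mm high at the thick end (-x) down to 18 mm at the thin end (+x); 25 to 50 g, centre of mass about 6 mm from the middle towards the thick end. Origin: middle of the underside; z up (same as wedge_a)
- marker: dovetail marker of dark wood, L-shaped, the only one: a flat foot 46 mm (x) by 40 mm (y) and 8 mm thick, with an upright fin along its +y edge. The fin is 10 mm thick (y = 10 to 20 mm), about 42 mm long at its foot and 38 mm at the top in x, and rises from the foot to 46 mm above the underside; grip it by the fin. 21 to 42 g. Origin: centre of the foot's underside; z up
- tray_round: round grey-painted tray with a pale paper lining, for the drawer pulls, the only round one: 144 mm across, 132 mm inside, floor 5 mm and rim 12 mm above the bench. Fixed. Origin: centre of its underside, on the bench; z up
- tray_lanes: grey-painted tray with a pale paper lining, for the wedges, the only one with a divider: 130 mm (x) by 138 mm (y) outside, walls 5 mm thick; a 4 mm divider along its x at y = 0 makes two lanes, each 120 mm long (x) and 62 mm wide (y), lane centres at y = +33 and -33 mm. Floor 5 mm, walls and divider 12 mm above the bench. Fixed. Origin: centre of its underside; z up
- tray_square: small plain square grey-painted tray with a pale paper lining, for the dovetail marker: 90 by 90 mm outside, 80 by 80 mm inside, floor 5 mm and walls 12 mm above the bench. Fixed. Origin: centre of its underside; x and y along its sides; z up
- plane: bystander: a steel hand plane, 240 mm long (its y), 60 mm wide, about 90 mm high, 1.4 kg, far to the robot's left. Leave it alone. Origin: centre of its underside
- square: bystander: a try square lying flat far to the robot's right, wooden stock 110 mm (x) by 18 by 16 mm, steel blade 28 mm wide reaching 160 mm to its +y. Leave it alone. Origin: centre of the stock's underside

How it is judged:
At the end, for the whole second after the job is handed in: Both pulls stand in the round tray, one wedge lies in each lane of the divided tray and the marker stands in the square tray: each wholly inside, upright within 7 degrees, its underside within 4 mm of the tray floor (not on a wall or another part), released and at rest (z of pull_a in the frame of tray_round between 0.002 and 0.009 m and angle between each of pull_a, pull_b, marker, wedge_a, wedge_b's own z axis and vertical below 0.12 rad and linear speed of each of pull_a, pull_b, marker, wedge_a, wedge_b below 0.02 m/s and angular speed of each of pull_a, pull_b, marker, wedge_a, wedge_b below 0.3 rad/s and horizontal distance between each of pull_a, pull_b and tray_round below 0.052 m and z of pull_b in the frame of tray_round between 0.002 and 0.009 m and z of marker in the frame of tray_square between 0.002 and 0.009 m and x of marker in the frame of tray_square between -0.024 and 0.024 m and y of marker in the frame of tray_square between -0.024 and 0.024 m and z of wedge_a in the frame of tray_lanes between 0.002 and 0.009 m and x of wedge_a in the frame of tray_lanes between -0.024 and 0.024 m and y of wedge_a in the frame of tray_lanes between -0.056 and 0.056 m and z of wedge_b in the frame of tray_lanes between 0.002 and 0.009 m and x of wedge_b in the frame of tray_lanes between -0.024 and 0.024 m and y of wedge_b in the frame of tray_lanes between -0.056 and 0.056 m and ((y of wedge_a in the frame of tray_lanes above 0.01 m and y of wedge_b in the frame of tray_lanes below -0.01 m) or (y of wedge_b in the frame of tray_lanes above 0.01 m and y of wedge_a in the frame of tray_lanes below -0.01 m))); the robot touches nothing.
It fails at once if the hand plane or the try square is moved by more than 20 mm (distance of any of plane, square from where it was at the start of the episode above 0.02 m).
It also fails if it takes over 122 s, if anything falls off the work surface, if the arm or the gripper's body presses on something with over 40 N, if the wrist force passes 120 N, or if a joint passes its speed limit or range.

### The arm

A 6-joint arm with a two-finger parallel gripper is mounted at the origin on the work surface. World frame = base frame: x ahead of the robot, y to its left, z up, the work surface at z = 0. Lengths are in m, angles in rad, forces in N, time in s.
With the tool pointing down it reaches from about 0.35 to 0.975 m from the base axis. Payload 17.4 kg.
Tool frame: the origin (TCP) lies between the finger pads; the fingertips stand 17 mm ahead of it and the grasp point (between the pads) lies 2 mm behind it; z points along the fingers, y is the direction in which the jaws open and shut (so a half turn about z gives the same grasp; the last joint's range is limited). The gripper opens to 85 mm and grips with 20 to 120 N. Pads are 22 mm wide; open, the fingers measure 114 mm over their backs; the gripper's body (76 mm by 85 mm) begins 54 mm behind the grasp point. The pads swing forward as they close: fully open they stand 13 mm farther back than shut.
Start: joints at [-0.038, 0.116, 1.442, -0, 1.584, -0.038], TCP at [0.675, -0, 0.248] pointing down, gripper open.
Joint ranges: [-2.83, 2.83], [-0.83, 2.19], [0.07, 2.5], [-1.14, 4.28], [0.01, 3], [-2.97, 2.97]. Speed limits (rad/s): [1.89, 1.89, 2.22, 3.14, 3.14, 3.14].

### API

Orientations are given as a unit quaternion [x, y, z, w].
In Python, from station import ctrl, optics, finder gives the robot as it stands. The module is installed in compiled form; this text tells all that it offers.
- The arm moves only by the tool move_arm, never from a script. Its argument "steps" is a list of rows, each a list of 4 numbers: the shift along the world's x, y, z in m, then the turn about the world's z in rad. A call has 1 to 20 rows; each row is the pose to reach, as a shift and turn from the pose measured when the call began; what a row does not reach only later rows make up. A row lasts 1/10 s, in which the tool goes at most 50 mm and 8.59 degrees, less where a joint would pass 70% of its speed; a pose out of reach is approached as far as the arm can. A call with a gripper value outside its range is refused whole. "gripper" is the opening, from -1 (shut) to 1 (fully open), set as the call begins (left out, the last holds). The fingers move at their own pace and stop on an object; "force" is the grip in N (left out, the last holds). Time passes only in rows, so rows that repeat a pose let the fingers close. It gives the time, the measured TCP pose, the force and the opening at its end, in the units of the state.
- ctrl.observe(): the state, without advancing time (a new reading comes with each control period).
- optics.snapshot(name): name is "scene" or "side" or "wrist"; returns (picture, depth): 420x560x3 uint8, red, green, blue; 420x560 float32, m along the optical axis (not along the pixel's ray), 0 where there is no reading.
- optics.camera_model(name): a dict with "intrinsics" (3x3 intrinsics, pixels), "position" and "attitude" of the camera in the world; the wrist camera has in their place "hand_eye" (4x4, takes a point from camera to tool coordinates, whose origin is the TCP and whose axes are the flange's). Camera axes: x right, y up, looking along -z (the intrinsics and any distortion apply to the point x, -y, -z); pixel columns grow to the right and rows downward; lengths in m; the calibration is good to about 2 mm. A picture is of the moment at which its call begins: read the wrist's pose just before it. camera_model takes no time and is no camera call.
- ctrl.hand_in(): hands the job in, once; it reports no verdict.
Trained networks look in the newest picture that a camera, given by its name, has taken for a name from the list of things; names that differ only in an ending like _2 or _b are one class to them, and where a whole thing is asked for, a point or a joint stands for the part that bears it (a point fixed in the world has none). Each returns a list of dicts, best first, with "p" (0 to 1); they miss things now and then, are a little off and sometimes report something else, mostly with a low value. They report only what shows in the picture. A call takes as long as a camera call.
- finder.find_in(name, camera): "extent" ([left, top, width, height] in pixels, round what is visible of it).
The state is a dict: "clock": time; "joint_positions": joint angles; "joint_velocities": joint speeds; "joint_torque": joint torques, N m; "eef_pos": TCP position; "ee_rot": TCP orientation; "ft_force": force on the tool from outside, world axes, zero at the start; "ft_torque": the same for the moment, N m; "opening": opening from 0.0 (shut) to 1.0 (fully open).
Only numpy, scipy, OpenCV 4.12 (cv2) and the standard library are available. Lean on these libraries where they do the work, as an engineer would, in place of code of your own. Each camera call takes 0.05 s, during which the arm holds its last target.

## Working session

There is one attempt and no reset: what is moved stays moved. The work goes in short steps, Python scripts to look and compute and a tool call to move; the robot and the scene stay as the last step left them, time stands still between calls to the robot, and variables do not carry over. Pictures are saved under pics/ and viewed, and the job is handed in when it is done.

Besides the shell and the picture viewer there is one more tool, called after "Emit:" as name(argument=value, ...), one argument or row to a line, values as JSON. move_arm: Moves the arm, as the interface text tells. Its arguments: {"type":"object","properties":{"steps":{"type":"array","items":{"type":"array","items":{"type":"number"}}},"gripper":{"type":"number"},"force":{"type":"number"}},"required":["steps"]}

```bash
mkdir -p pics; cat > h.py <<'E'
import numpy as np, cv2
from scipy.spatial.transform import Rotation as R
from station import ctrl, optics, finder
def cam(name,st=None):
    m=optics.camera_model(name); K=np.array(m["intrinsics"])
    if "hand_eye" in m:
        T=np.eye(4);T[:3,:3]=R.from_quat(st["ee_rot"]).as_matrix();T[:3,3]=st["eef_pos"]
        return K,T@np.array(m["hand_eye"]),m
    T=np.eye(4);a=np.array(m["attitude"])
    T[:3,:3]=a if a.shape==(3,3) else R.from_quat(a).as_matrix()
    T[:3,3]=m["position"]; return K,T,m
def cloud(name):
    st=ctrl.observe(); im,d=optics.snapshot(name); K,T,m=cam(name,st)
    v,u=np.mgrid[:420,:560]; 
    x=(u-K[0,2])/K[0,0]*d; y=(v-K[1,2])/K[1,1]*d
    P=np.stack([x,-y,-d,np.ones_like(d)],-1)@T.T
    P=P[...,:3]; P[d==0]=np.nan
    return im,d,P
def save(n,im): cv2.imwrite(f"pics/{n}.png",cv2.cvtColor(im,cv2.COLOR_RGB2BGR))
E
python3 - <<'E'
from h import *
print(ctrl.observe())
for c in("scene","side","wrist"):
    im,d,P=cloud(c);save(c+"0",im);np.savez(c+"0.npz",im=im,d=d,P=P)
    print(c,optics.camera_model(c))
    if c=="scene":
        for n in["pull_a","wedge_a","marker","tray_round","tray_lanes","tray_square","plane","square"]:
            for r in finder.find_in(n,c):
                l,t,w,h=r["extent"];u,v=int(l+w/2),int(t+h/2);print(n,r["p"],np.round(r["extent"]),P[min(v,419),min(u,559)].round(3))
E
```

```text
{'clock': 0.0, 'joint_positions': array([-3.77624236e-02,  1.16480724e-01,  1.44227163e+00, -4.14761440e-07,
        1.58398025e+00, -3.78169843e-02]), 'joint_velocities': array([-0.00046359,  0.00046207,  0.00189435,  0.00016311,  0.00117947,
        0.00085138]), 'joint_torque': array([-3.01628024e-03, -7.32023120e+01, -6.32483125e+01, -3.67824050e-04,
        6.55109907e-03, -4.52531231e-05]), 'eef_pos': array([6.74831644e-01, 2.26808067e-05, 2.47561750e-01]), 'ee_rot': array([ 7.07087378e-01,  7.07125954e-01, -3.87670172e-04, -4.17830848e-04]), 'ft_force': array([-0.15670569,  0.58341887,  0.39998633]), 'ft_torque': array([-0.00600562, -0.00012635, -0.03412296]), 'opening': 0.9958057239148972}
scene {'intrinsics': array([[416.01744228,   0.        , 279.60317465],
       [  0.        , 416.01744228, 212.50974191],
       [  0.        ,   0.        ,   1.        ]]), 'position': array([ 1.23153955, -1.00338043,  0.79206902]), 'attitude': array([0.46248826, 0.14050816, 0.28012832, 0.82939146])}
pull_a 0.6 [278. 188.  10.  12.] [0.454 0.096 0.03 ]
pull_a 0.59 [240. 213.  13.  13.] [
[... 792 characters left out ...]
     ,   0.        ,   1.        ]]), 'position': array([-0.10218179, -0.74891097,  0.63898821]), 'attitude': array([ 0.45590676, -0.16371244, -0.29797323,  0.8225322 ])}
wrist {'intrinsics': array([[313.2795852 ,   0.        , 276.57508201],
       [  0.        , 313.2795852 , 204.97596767],
       [  0.        ,   0.        ,   1.        ]]), 'hand_eye': array([[ 6.06891624e-04,  9.61075411e-01,  2.76285516e-01,
         7.17729745e-02],
       [ 9.99999780e-01, -5.09296881e-04, -4.24990727e-04,
        -2.72957681e-04],
       [-2.67736786e-04,  2.76285713e-01, -9.61075509e-01,
        -1.25742094e-01],
       [ 0.00000000e+00,  0.00000000e+00,  0.00000000e+00,
         1.00000000e+00]])}
```

View pics/scene0.png

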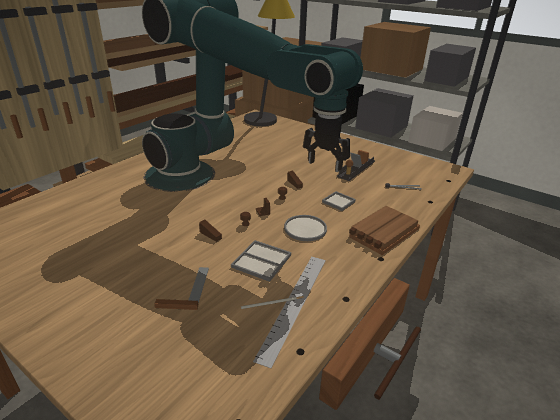

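View pics/side0.png

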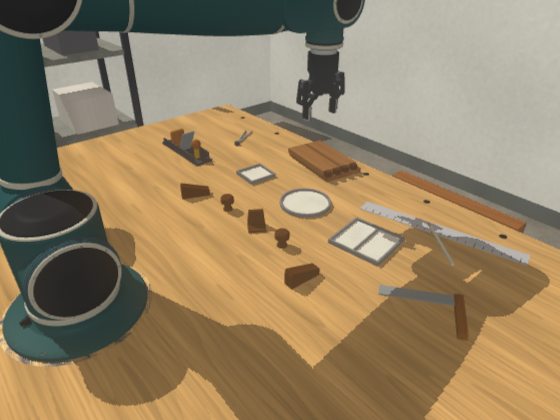

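View pics/wrist0.png

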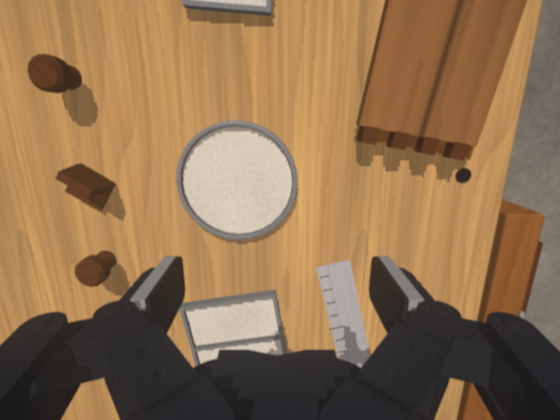

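The scene shows the row at x≈0.41–0.46: a wedge, pull, marker, pull and wedge, with the trays at x≈0.63. The finder agrees. Next I fuse the depth readings.

```bash
cat > an.py <<'E'
from h import *
import sys
tag=sys.argv[1]
cams=sys.argv[2:]
for c in cams:
    P=np.load(f"{c}{tag}.npz")["P"];p=P.reshape(-1,3);p=p[~np.isnan(p[:,0])]
    box=(p[:,0]>.33)&(p[:,0]<.52)&(abs(p[:,1])<.33)
    q=p[box]; print(c,"table z",np.median(q[abs(q[:,2])<.012][:,2]).round(4))
    q=q[(q[:,2]>.012)&(q[:,2]<.06)]
    img=np.zeros((200,700),np.uint8)
    ix=((q[:,0]-.33)/.001).astype(int);iy=((q[:,1]+.35)/.001).astype(int)
    img[ix.clip(0,199),iy.clip(0,699)]=255
    n,l,s,ce=cv2.connectedComponentsWithStats(cv2.dilate(img,np.ones((9,9))))
    lab=l[ix.clip(0,199),iy.clip(0,699)]
    for k in range(1,n):
        a=q[lab==k]
        if len(a)<20: continue
        r=cv2.minAreaRect((a[:,:2]*1000).astype(np.float32))
        print("obj n",len(a),"bbox",a.min(0).round(3),a.max(0).round(3),"rect",np.round(r[0],1),np.round(r[1],1),round(r[2],1))
E
python3 an.py 0 scene side wrist
```

```text
scene table z 0.0003
obj n 215 bbox [ 0.365 -0.249  0.012] [ 0.447 -0.218  0.044] rect [ 406.2 -234.1] [30.4 81.6] 88.1
obj n 130 bbox [0.372 0.206 0.013] [0.459 0.258 0.044] rect [416.4 231.7] [29.8 90.7] 69.1
obj n 72 bbox [0.429 0.089 0.012] [0.464 0.122 0.046] rect [447.3 104.4] [30.1 33.2] 37.9
obj n 94 bbox [ 0.437 -0.132  0.012] [ 0.469 -0.096  0.045] rect [ 454.3 -115. ] [32.1 30. ] 66.7
obj n 68 bbox [ 0.439 -0.023  0.012] [0.478 0.009 0.05 ] rect [459.8  -5.6] [12.4 46.9] 51.1
side table z -0.0007
obj n 449 bbox [ 0.364 -0.247  0.012] [ 0.448 -0.217  0.042] rect [ 405.5 -232.2] [27.6 83.5] 88.1
obj n 250 bbox [0.373 0.206 0.013] [0.455 0.261 0.043] rect [414.6 233.6] [30.7 79.6] 66.4
obj n 142 bbox [0.426 0.091 0.012] [0.458 0.124 0.045] rect [441.6 107.1] [31.6 31.7] 6.0
obj n 184 bbox [ 0.432 -0.13   0.013] [ 0.468 -0.093  0.043] rect [ 447.9 -112.4] [31.3 33.6] 49.2
obj n 212 bbox [ 0.436 -0.018  0.012] [0.474 0.018 0.047] rect [455.5  -2. ] [16.7 44.1] 53.2
wrist table z -0.0001
obj n 1385 bbox [0.427 0.094 0.023] [0.464 0.13  0.045] rect [445.6 112.4] [35.4 35.8] 77.6
obj n 862 bbox [ 0.434 -0.126  0.012] [ 0.47  -0.09   0.044] rect [ 453.  -107.8] [34.7 34.6] 43.5
obj n 993 bbox [ 0.44  -0.015  0.012] [0.479 0.017 0.048] rect [457.8   0.9] [11.8 45.2] 57.4
```

Emit:
move_arm(
  steps=[
    [-0.02, -0.01, 0, 0],
    [-0.06, -0.03, -0.01, 0],
    [-0.1, -0.05, -0.02, 0],
    [-0.14, -0.07, -0.03, 0],
    [-0.18, -0.09, -0.04, 0],
    [-0.21, -0.104, -0.045, 0],
    [-0.223, -0.11, -0.048, 0],
    [-0.223, -0.11, -0.048, 0],
    [-0.223, -0.11, -0.048, 0],
    [-0.223, -0.11, -0.048, 0],
  ],
  gripper=1,
  force=40,
)

```text
clock: 1.55
eef_pos: [0.453, -0.1096, 0.2005]
ee_rot: [0.707, 0.707, 0.0, 0.0]
ft_force: [0.3, -0.3, -1.1]
opening: 1.0
```

```bash
python3 - <<'E'
from h import *
s=ctrl.observe();print(s["clock"],s["eef_pos"])
im,d,P=cloud("wrist");save("wrist1",im);np.savez("wrist1.npz",im=im,d=d,P=P)
E
python3 an.py 1 wrist
```

```text
1.55 [ 0.45296015 -0.10963718  0.20054506]
wrist table z -0.0
obj n 2094 bbox [ 0.365 -0.244  0.012] [ 0.446 -0.215  0.042] rect [ 405.8 -229.5] [25.6 80. ] 86.9
obj n 1156 bbox [ 0.434 -0.126  0.024] [ 0.469 -0.091  0.044] rect [ 451.8 -108.4] [34.9 35.1] 89.0
obj n 834 bbox [ 0.437 -0.015  0.012] [0.478 0.015 0.048] rect [457.7   0.8] [10.2 44. ] 57.1
```

View pics/wrist1.png

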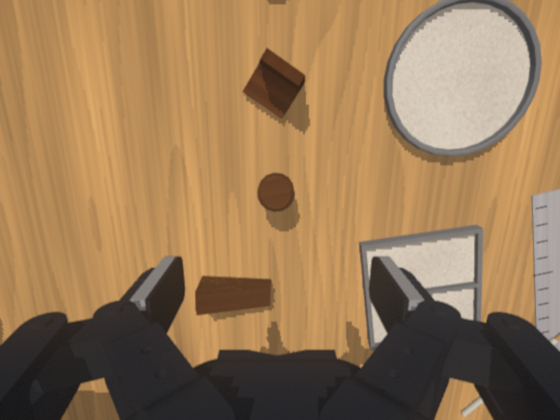

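```bash
cat > tr.py <<'E'
from h import *
import sys
# rims/floor points by region: bench-elevated points 3..16mm
reg={"round":(.54,.73,-.1,.1),"lanes":(.52,.72,-.345,-.14),"sq":(.56,.70,.14,.29)}
for a in sys.argv[1:]:
    P=np.load(a+".npz")["P"].reshape(-1,3);P=P[~np.isnan(P[:,0])]
    for k,b in reg.items():
        m=(P[:,0]>b[0])&(P[:,0]<b[1])&(P[:,1]>b[2])&(P[:,1]<b[3])&(P[:,2]>.0035)&(P[:,2]<.016)
        q=P[m]
        img=np.zeros((220,220),np.uint8);ix=((q[:,0]-b[0])*1000).astype(int);iy=((q[:,1]-b[2])*1000).astype(int)
        img[ix,iy]=255;img=cv2.morphologyEx(img,cv2.MORPH_CLOSE,np.ones((7,7)))
        img=cv2.morphologyEx(img,cv2.MORPH_OPEN,np.ones((5,5)))
        c,_=cv2.findContours(img,cv2.RETR_EXTERNAL,cv2.CHAIN_APPROX_NONE)
        if not c: continue
        c=max(c,key=cv2.contourArea)[:,0,::-1].astype(np.float32)+np.float32([b[0]*1000,b[2]*1000])
        r=cv2.minAreaRect(c);print(a,k,len(q),np.round(r[0],1),np.round(r[1],1),round(r[2],1),"circ",np.round(cv2.minEnclosingCircle(c)[0],1),c.min(0),c.max(0))
E
python3 tr.py scene0 side0 wrist0 wrist1
python3 - <<'E'
import numpy as np
for f in("wrist0","wrist1","side0"):
    P=np.load(f+".npz")["P"].reshape(-1,3)
    b=(P[:,0]>.40)&(P[:,0]<.51)&(abs(P[:,1])<.045)
    f1=P[b&(P[:,2]>.038)];f2=P[b&(P[:,2]>.0055)&(P[:,2]<.0105)]
    print(f,"fin",len(f1),f1.mean(0).round(4),"foot",len(f2),f2.mean(0).round(4))
    for lo in((.40,.48,-.26,-.2),):
        w=P[(P[:,0]>.35)&(P[:,0]<.47)&(P[:,1]>-.26)&(P[:,1]<-.2)&(P[:,2]>.012)]
        if len(w):print("wedge_b slope",np.polyfit(w[:,0],w[:,2],1))
    w=P[(P[:,0]>.35)&(P[:,0]<.47)&(P[:,1]>.2)&(P[:,1]<.27)&(P[:,2]>.012)]
    if len(w):print("wedge +y slope",np.polyfit(w[:,0],w[:,2],1))
E
```

```text
scene0 round 841 [621.8  -1.3] [128.3 124.9] 76.0 circ [624.4  -6.7] [559. -66.] [686.  61.]
scene0 lanes 1326 [ 624.  -267.6] [132.7  72.6] 10.2 circ [ 624.9 -269.1] [ 557. -313.] [ 690. -227.]
scene0 sq 364 [614.7 254.7] [17.8 64.2] 74.8 circ [614. 252.] [584. 240.] [645. 264.]
side0 round 1016 [631.5  -3.5] [127. 129.] 90.0 circ [630.  -4.] [567. -67.] [696.  60.]
side0 lanes 1771 [ 618.5 -233.6] [132.4 139.3] 9.0 circ [ 618.  -234.5] [ 551. -311.] [ 692. -158.]
side0 sq 389 [613.9 257. ] [20.5 46.6] 77.2 circ [614.6 258.9] [592. 245.] [638. 267.]
wrist0 round 11236 [627.5  -5. ] [142. 143.] 90.0 circ [626.9  -5.4] [556. -76.] [699.  66.]
wrist0 lanes 5439 [ 615.8 -212.4] [131.4 101.8] 9.0 circ [ 615.6 -210.6] [ 545. -268.] [ 686. -153.]
wrist0 sq 951 [623.5 179. ] [12. 89.] 90.0 circ [623.6 178.5] [579. 173.] [668. 185.]
wrist1 round 19559 [626.5  -8.5] [137. 143.] 90.0 circ [626.9  -5.8] [555. -77.] [698.  60.]
wrist1 lanes 7125 [ 617.2 -221.2] [131.5 119.4] 8.7 circ [ 617.5 -221.4] [ 545. -271.] [ 690. -154.]
wrist0 fin 492 [0.4592 0.0016 0.0445] foot 481 [ 0.4514 -0.0191  0.0078]
wrist1 fin 658 [0.4575 0.0007 0.0457] foot 1607 [ 0.4467 -0.0153  0.008 ]
wedge_b slope [-0.22200673  0.11701014]
side0 fin 647 [ 0.4532 -0.0294  0.439 ] foot 128 [ 0.4454 -0.0167  0.0076]
wedge_b slope [-0.13330463  0.07874137]
wedge +y slope [-0.15830817  0.08971465]
```

Emit:
move_arm(
  steps=[
    [0, 0, -0.02, 0],
    [0, 0, -0.05, 0],
    [0, 0, -0.08, 0],
    [0, 0, -0.11, 0],
    [0, 0, -0.135, 0],
    [0, 0, -0.155, 0],
    [0, 0, -0.167, 0],
    [0, 0, -0.1735, 0],
    [0, 0, -0.1735, 0],
    [0, 0, -0.1735, 0],
  ],
)

```text
clock: 2.6
eef_pos: [0.4534, -0.1097, 0.0277]
ee_rot: [0.707, 0.707, 0.0, 0.0]
ft_force: [0.5, 0.9, 0.5]
opening: 1.002
```

Emit:
move_arm(
  steps=[
    [0, 0, 0, 0],
    [0, 0, 0, 0],
    [0, 0, 0, 0],
    [0, 0, 0, 0],
    [0, 0, 0, 0],
    [0, 0, 0, 0],
    [0, 0, 0, 0],
    [0, 0, 0, 0],
    [0, 0, 0.005, 0],
    [0, 0, 0.02, 0],
    [0, 0, 0.04, 0],
    [0, 0, 0.06, 0],
    [0, 0, 0.06, 0],
    [0, 0, 0.06, 0],
  ],
  gripper=-1,
  force=30,
)

```text
clock: 4.0
eef_pos: [0.4536, -0.1097, 0.0883]
ee_rot: [0.707, 0.707, 0.0, 0.001]
ft_force: [-0.2, -0.8, 0.3]
opening: 0.41
```

```bash
python3 - <<'E'
from h import *
s=ctrl.observe();print(s["clock"],s["eef_pos"],s["opening"])
im,d,P=cloud("side");save("side2",im[80:380])
im,d,P=cloud("wrist");save("wrist2",im);np.savez("wrist2.npz",im=im,d=d,P=P)
E
```

```text
4.0 [ 0.45357778 -0.10973779  0.08833899] 0.41006331644547417
```

View pics/side2.png

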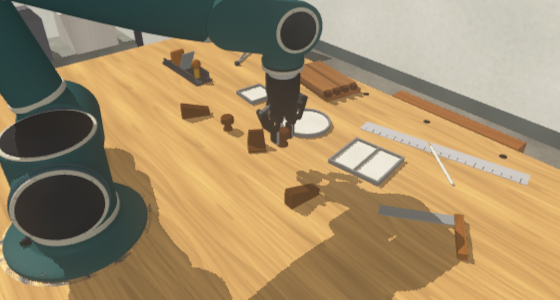

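View pics/wrist2.png

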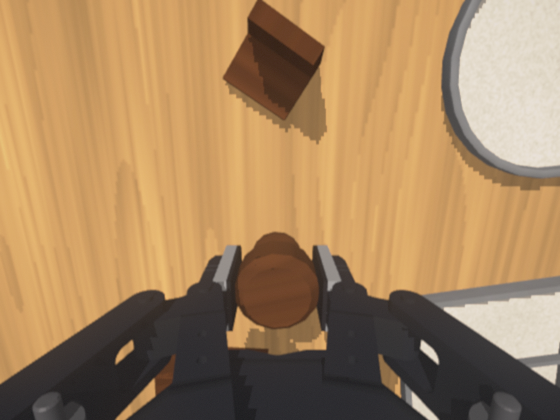

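Pull_b is held, at an opening of about 35 mm.

Emit:
move_arm(
  steps=[
    [0.015, 0.006, 0, 0],
    [0.045, 0.019, 0, 0],
    [0.08, 0.034, 0, 0],
    [0.115, 0.049, 0, 0],
    [0.145, 0.062, 0, 0],
    [0.165, 0.071, 0, 0],
    [0.1735, 0.0747, 0, 0],
    [0.1735, 0.0747, 0, 0],
    [0.1735, 0.0747, -0.015, 0],
    [0.1735, 0.0747, -0.032, 0],
    [0.1735, 0.0747, -0.045, 0],
    [0.1735, 0.0747, -0.051, 0],
    [0.1735, 0.0747, -0.054, 0],
    [0.1735, 0.0747, -0.0545, 0],
    [0.1735, 0.0747, -0.0545, 0],
  ],
)

```text
clock: 5.6
eef_pos: [0.6264, -0.0351, 0.0333]
ee_rot: [0.707, 0.707, -0.0, -0.0]
ft_force: [-4.6, -0.1, 7.0]
opening: 0.408
```

Emit:
move_arm(
  steps=[
    [0, 0, 0, 0],
    [0, 0, 0, 0],
    [0, 0, 0, 0],
    [0, 0, 0, 0],
    [0, 0, 0.005, 0],
    [0, 0, 0.025, 0],
    [0, 0, 0.055, 0],
    [0, 0, 0.085, 0],
    [0, 0, 0.12, 0],
    [0, 0, 0.14, 0],
    [0, 0, 0.14, 0],
    [0, 0, 0.14, 0],
  ],
  gripper=1,
)

```text
clock: 6.8
eef_pos: [0.6264, -0.035, 0.1733]
ee_rot: [0.707, 0.707, 0.0, 0.0]
ft_force: [-0.0, 0.0, -0.3]
opening: 0.998
```

```bash
python3 - <<'E'
from h import *
s=ctrl.observe();print(s["clock"],s["eef_pos"],s["opening"])
im,d,P=cloud("wrist");save("wrist3",im);np.savez("wrist3.npz",im=im,d=d,P=P)
E
python3 tr.py wrist3; python3 an.py 3 wrist
```

```text
6.8 [ 0.62641569 -0.03503728  0.17332504] 0.9984757722212279
wrist3 round 17478 [627.  -5.] [142. 142.] 90.0 circ [626.9  -5.3] [556. -76.] [698.  66.]
wrist3 lanes 5279 [ 613.  -193.8] [130.9  63.9] 9.0 circ [ 612.8 -191. ] [ 545. -224.] [ 680. -154.]
wrist table z -0.0001
obj n 40 bbox [ 0.415 -0.245  0.02 ] [ 0.437 -0.241  0.027] rect [ 425.9 -242.7] [ 4.2 21.9] 87.9
obj n 1917 bbox [0.427 0.094 0.023] [0.464 0.121 0.045] rect [445.8 106.5] [37.1 24.7] 7.3
obj n 1638 bbox [ 0.439 -0.015  0.012] [0.479 0.017 0.048] rect [458.1   0.6] [11.4 44.3] 57.0
```

View pics/wrist3.png

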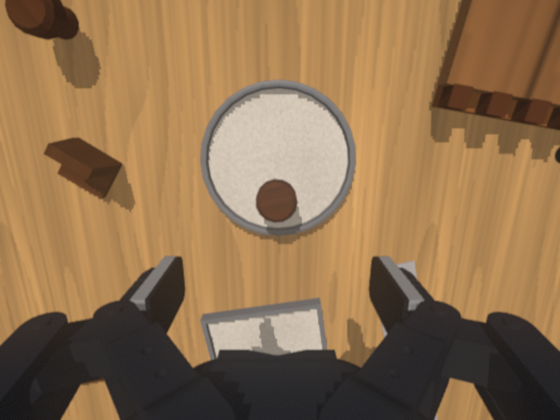

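Pull_b stands upright in the round tray, at pixel (276,200). Next is pull_a.

Emit:
move_arm(
  steps=[
    [-0.015, 0.012, 0, 0],
    [-0.045, 0.036, 0, 0],
    [-0.08, 0.064, 0, 0],
    [-0.115, 0.092, 0, 0],
    [-0.15, 0.121, 0, 0],
    [-0.172, 0.138, 0, 0],
    [-0.1804, 0.145, -0.01, 0],
    [-0.1804, 0.145, -0.035, 0],
    [-0.1804, 0.145, -0.065, 0],
    [-0.1804, 0.145, -0.095, 0],
    [-0.1804, 0.145, -0.12, 0],
    [-0.1804, 0.145, -0.137, 0],
    [-0.1804, 0.145, -0.1463, 0],
    [-0.1804, 0.145, -0.1463, 0],
    [-0.1804, 0.145, -0.1463, 0],
  ],
)

```text
clock: 8.35
eef_pos: [0.4459, 0.1099, 0.0263]
ee_rot: [0.707, 0.707, -0.0, -0.0]
ft_force: [0.4, 0.1, -0.1]
opening: 0.996
```

Emit:
move_arm(
  steps=[
    [0, 0, 0, 0],
    [0, 0, 0, 0],
    [0, 0, 0, 0],
    [0, 0, 0, 0],
    [0, 0, 0, 0],
    [0, 0, 0, 0],
    [0, 0, 0, 0],
    [0, 0, 0, 0],
    [0, 0, 0.005, 0],
    [0, 0, 0.02, 0],
    [0, 0, 0.045, 0],
    [0, 0, 0.07, 0],
    [0, 0, 0.07, 0],
    [0, 0, 0.07, 0],
  ],
  gripper=-1,
)

```text
clock: 9.75
eef_pos: [0.4461, 0.1099, 0.0966]
ee_rot: [0.707, 0.707, 0.0, -0.0]
ft_force: [-0.5, 0.5, -0.6]
opening: 0.407
```

```bash
python3 - <<'E'
from h import *
s=ctrl.observe();print(s["clock"],s["eef_pos"],s["opening"])
im,d,P=cloud("wrist");save("wrist4",im);np.savez("wrist4.npz",im=im,d=d,P=P)
E
python3 an.py 4 wrist;python3 tr.py wrist4
```

```text
9.75 [0.44610081 0.10988751 0.09663721] 0.4074160505261835
wrist table z 0.0
obj n 5287 bbox [0.375 0.209 0.012] [0.458 0.242 0.041] rect [416.6 235.8] [24.6 79.9] 66.7
obj n 486 bbox [0.437 0.001 0.012] [0.466 0.017 0.034] rect [452.6   9.6] [10.5 30.8] 77.4
wrist4 round 8543 [646.   26.5] [ 67.7 138.7] 55.7 circ [630.   3.] [573. -38.] [687.  67.]
wrist4 sq 8682 [606.9 213.1] [72.7 56.1] 86.4 circ [605.4 210.6] [577. 176.] [633. 249.]
```

View pics/wrist4.png

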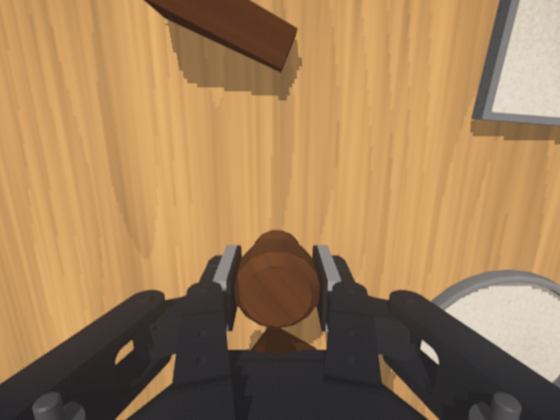

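Emit:
move_arm(
  steps=[
    [0.015, -0.007, 0, 0],
    [0.045, -0.021, 0, 0],
    [0.08, -0.038, 0, 0],
    [0.115, -0.054, 0, 0],
    [0.15, -0.07, 0, 0],
    [0.172, -0.081, 0, 0],
    [0.181, -0.085, 0, 0],
    [0.181, -0.085, 0, 0],
    [0.181, -0.085, -0.02, 0],
    [0.181, -0.085, -0.04, 0],
    [0.181, -0.085, -0.055, 0],
    [0.181, -0.085, -0.061, 0],
    [0.181, -0.085, -0.0635, 0],
    [0.181, -0.085, -0.0643, 0],
    [0.181, -0.085, -0.0643, 0],
  ],
)

```text
clock: 11.3
eef_pos: [0.627, 0.0249, 0.0323]
ee_rot: [0.707, 0.707, -0.0, -0.0]
ft_force: [-0.0, 0.4, -0.5]
opening: 0.41
```

Emit:
move_arm(
  steps=[
    [0, 0, 0, 0],
    [0, 0, 0, 0],
    [0, 0, 0, 0],
    [0, 0, 0, 0],
    [0, 0, 0.005, 0],
    [0, 0, 0.025, 0],
    [0, 0, 0.055, 0],
    [0, 0, 0.085, 0],
    [0, 0, 0.12, 0],
    [0, 0, 0.14, 0],
    [0, 0, 0.14, 0],
    [0, 0, 0.14, 0],
  ],
  gripper=1,
)

```text
clock: 12.5
eef_pos: [0.627, 0.0249, 0.1724]
ee_rot: [0.707, 0.707, -0.0, -0.0]
ft_force: [-0.3, -0.7, -0.7]
opening: 1.001
```

```bash
python3 - <<'E'
from h import *
s=ctrl.observe();print(s["clock"],s["eef_pos"],s["opening"])
im,d,P=cloud("wrist");save("wrist5",im);np.savez("wrist5.npz",im=im,d=d,P=P)
E
python3 tr.py wrist5; python3 an.py 5 wrist
```

```text
12.5 [0.62699826 0.02489526 0.17239988] 1.0006242000856238
wrist5 round 13384 [627.  -5.] [142. 142.] 90.0 circ [626.8  -5.4] [556. -76.] [698.  66.]
wrist5 sq 1746 [623. 180.] [14. 90.] 90.0 circ [623.1 178.5] [578. 173.] [668. 187.]
wrist table z -0.0
obj n 1040 bbox [ 0.391 -0.243  0.012] [ 0.444 -0.216  0.034] rect [ 420.5 -223.5] [21.1 57.9] 70.8
obj n 1633 bbox [ 0.439 -0.015  0.012] [0.479 0.017 0.048] rect [458.1   1.1] [11.8 44.9] 57.4
```

View pics/wrist5.png

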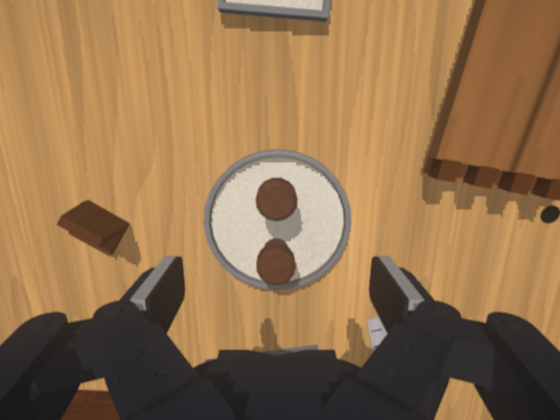

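Both pulls stand side by side in the round tray, at pixels (276,198) and (276,262). The marker is next; its fin runs at about -33°, so I turn the tool by +1.0.

Emit:
move_arm(
  steps=[
    [-0.015, -0.002, 0, 0.08],
    [-0.04, -0.006, 0, 0.2],
    [-0.07, -0.01, 0, 0.34],
    [-0.1, -0.014, 0, 0.48],
    [-0.13, -0.018, 0, 0.62],
    [-0.155, -0.022, 0, 0.76],
    [-0.169, -0.024, 0, 0.88],
    [-0.169, -0.024, 0, 0.96],
    [-0.169, -0.024, 0, 1.0],
    [-0.169, -0.024, 0, 1.0],
    [-0.169, -0.024, 0, 1.0],
  ],
)

```text
clock: 13.65
eef_pos: [0.4575, 0.0009, 0.1706]
ee_rot: [0.282, 0.959, -0.001, -0.001]
ft_force: [-1.0, 0.2, 0.3]
opening: 0.999
```

```bash
python3 - <<'E'
from h import *
s=ctrl.observe();print(s["clock"],s["eef_pos"],R.from_quat(s["ee_rot"]).as_matrix()[:,1],s["joint_positions"].round(2))
im,d,P=cloud("wrist");save("wrist6",im);np.savez("wrist6.npz",im=im,d=d,P=P)
E
python3 an.py 6 wrist;python3 tr.py wrist6
```

```text
13.65 [0.45746137 0.00090879 0.17061375] [ 0.54088248  0.84109552 -0.00211279] [-0.05 -0.34  1.99 -0.    1.5  -1.05]
wrist table z 0.0
obj n 3105 bbox [ 0.365 -0.244  0.012] [ 0.446 -0.215  0.043] rect [ 405.5 -230.1] [27.4 79.9] 86.9
obj n 2020 bbox [0.412 0.208 0.012] [0.458 0.243 0.029] rect [434.9 227.5] [26.3 39.2] 66.5
obj n 645 bbox [ 0.436 -0.013  0.014] [0.475 0.016 0.048] rect [455.8   1.7] [10.  41.3] 56.9
wrist6 round 5989 [609.4 -26. ] [ 93.5 127.9] 68.3 circ [614.5  -9.9] [554. -75.] [677.  37.]
wrist6 lanes 581 [ 560.5 -179. ] [20. 33.] 90.0 circ [ 560.5 -181. ] [ 544. -189.] [ 577. -169.]
wrist6 sq 4302 [624.3 201.7] [54.1 92. ] 85.8 circ [624.4 200.8] [577. 172.] [669. 231.]
```

View pics/wrist6.png

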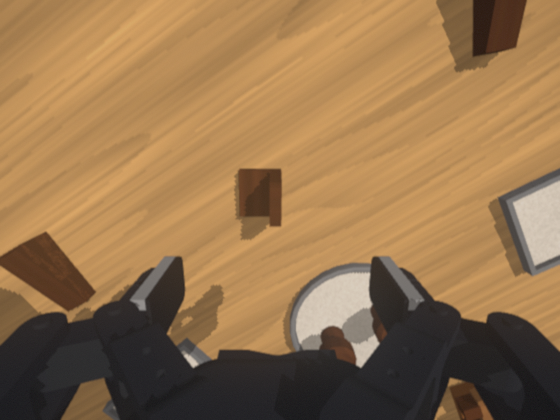

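Emit:
move_arm(
  steps=[
    [0, 0, -0.02, 0],
    [0, 0, -0.045, 0],
    [0, 0, -0.075, 0],
    [0, 0, -0.1, 0],
    [0, 0, -0.12, 0],
    [0, 0, -0.132, 0],
    [0, 0, -0.1376, 0],
    [0, 0, -0.1376, 0],
    [0, 0, -0.1376, 0],
  ],
)

```text
clock: 14.6
eef_pos: [0.458, 0.0009, 0.034]
ee_rot: [0.282, 0.959, -0.001, -0.0]
ft_force: [-0.7, 0.1, -0.3]
opening: 1.001
```

Emit:
move_arm(
  steps=[
    [0, 0, 0, 0],
    [0, 0, 0, 0],
    [0, 0, 0, 0],
    [0, 0, 0, 0],
    [0, 0, 0, 0],
    [0, 0, 0, 0],
    [0, 0, 0, 0],
    [0, 0, 0, 0],
    [0, 0, 0, 0],
    [0, 0, 0, 0],
    [0, 0, 0.005, 0],
    [0, 0, 0.02, 0],
    [0, 0, 0.04, 0],
    [0, 0, 0.06, 0],
    [0, 0, 0.07, 0],
    [0, 0, 0.07, 0],
    [0, 0, 0.07, 0],
  ],
  gripper=-1,
)

```text
clock: 16.3
eef_pos: [0.4579, 0.0009, 0.1037]
ee_rot: [0.282, 0.959, -0.001, -0.0]
ft_force: [-0.6, 1.0, -0.1]
opening: 0.108
```

```bash
python3 - <<'E'
from h import *
s=ctrl.observe();print(s["clock"],s["eef_pos"],s["opening"])
im,d,P=cloud("wrist");save("wrist7",im);np.savez("wrist7.npz",im=im,d=d,P=P)
im,d,P=cloud("side");save("side7",cv2.resize(im[100:240,160:400],None,fx=3,fy=3))
b=(P[...,0]>.40)&(P[...,0]<.51)&(abs(P[...,1])<.045)&(P[...,2]>.02);print(np.nanmin(P[b][:,2]))
E
python3 tr.py wrist7
```

```text
16.3 [0.45785663 0.00088726 0.10371386] 0.10809569586460607
0.06844749796345773
wrist7 round 381 [607.8  20.3] [20.6  9. ] 14.0 circ [607.5  21.5] [598.  16.] [617.  26.]
```

View pics/wrist7.png

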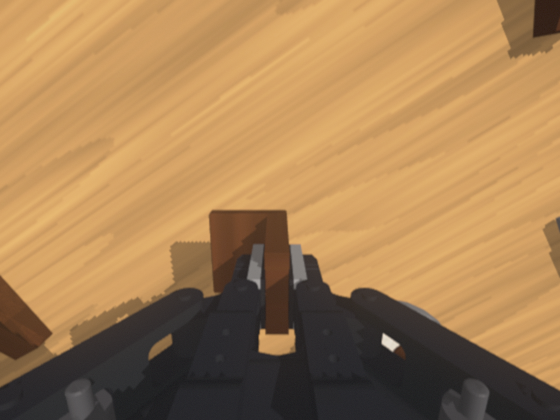

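View pics/side7.png

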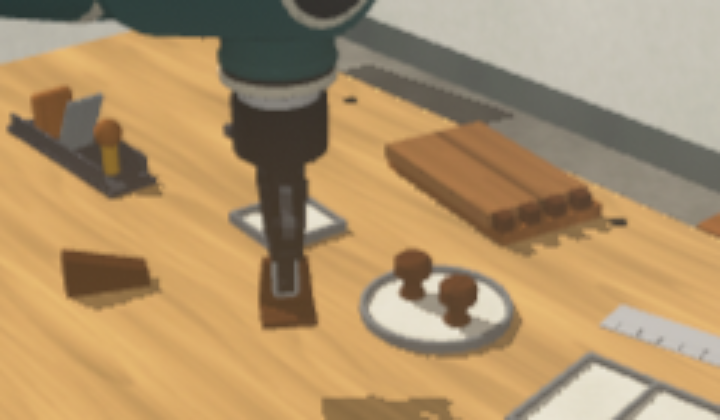

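The marker is held by the fin. I carry it to hover over the square tray and check there.

Emit:
move_arm(
  steps=[
    [0.012, 0.018, 0, 0.05],
    [0.035, 0.05, 0, 0.14],
    [0.06, 0.085, 0, 0.24],
    [0.085, 0.12, 0, 0.34],
    [0.11, 0.155, 0, 0.42],
    [0.135, 0.19, 0, 0.48],
    [0.157, 0.218, 0, 0.5],
    [0.169, 0.234, 0, 0.5],
    [0.169, 0.234, 0, 0.5],
    [0.169, 0.234, 0, 0.5],
  ],
)

```text
clock: 17.4
eef_pos: [0.6261, 0.2348, 0.1017]
ee_rot: [0.036, 0.999, -0.001, -0.002]
ft_force: [-0.6, -0.2, -0.5]
opening: 0.108
```

```bash
python3 - <<'E'
from h import *
s=ctrl.observe();print(s["clock"],s["eef_pos"],s["opening"],R.from_quat(s["ee_rot"]).as_matrix()[:,1])
im,d,P=cloud("wrist");save("wrist8",im);np.savez("wrist8.npz",im=im,d=d,P=P)
im,d,P=cloud("side");np.savez("side8.npz",P=P);save("side8",cv2.resize(im[100:240,160:400],None,fx=3,fy=3))
E
python3 tr.py wrist8 side8; python3 an.py 8 wrist
```

```text
17.4 [0.62611419 0.23483438 0.10167662] 0.10809021333187095 [ 0.07100911  0.99747084 -0.00310371]
wrist8 round 6434 [641.5  42.3] [ 44.2 123.3] 72.5 circ [637.  28.] [579.   6.] [695.  67.]
wrist8 sq 9046 [626.  220.3] [90.9 90.8] 85.8 circ [625.9 220. ] [578. 173.] [668. 268.]
side8 round 843 [622.7 -10.6] [104.1 141.5] 42.0 circ [626.1  -6.6] [561. -68.] [695.  64.]
side8 lanes 1766 [ 618.7 -233.1] [134.2 139.6] 9.3 circ [ 617.4 -234.3] [ 548. -311.] [ 691. -157.]
side8 sq 395 [647.  249.5] [25. 46.] 90.0 circ [646.6 252.9] [624. 237.] [670. 262.]
wrist table z -0.0001
```

View pics/wrist8.png

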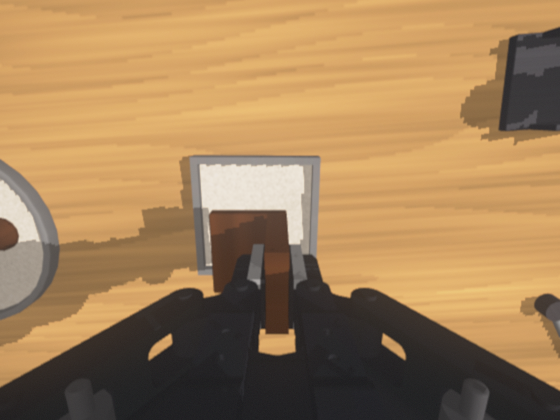

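View pics/side8.png

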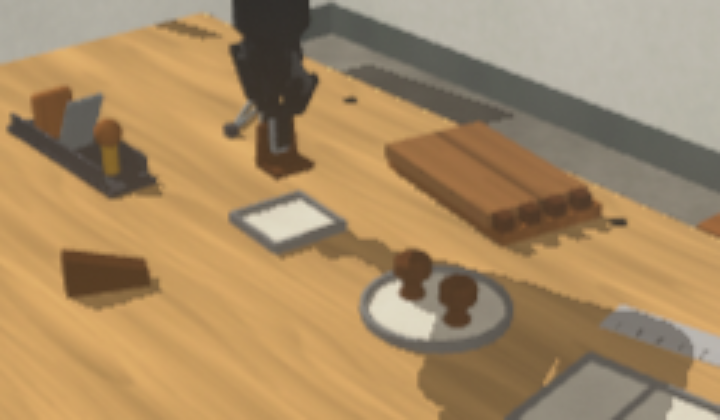

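Emit:
move_arm(
  steps=[
    [0.001, 0, -0.012, 0],
    [0.001, 0, -0.03, 0],
    [0.001, 0, -0.046, 0],
    [0.001, 0, -0.056, 0],
    [0.001, 0, -0.06, 0],
    [0.001, 0, -0.062, 0],
    [0.001, 0, -0.062, 0],
    [0.001, 0, -0.062, 0],
  ],
)

```text
clock: 18.3
eef_pos: [0.6274, 0.2344, 0.0412]
ee_rot: [0.036, 0.999, -0.001, -0.001]
ft_force: [0.5, -0.2, 0.0]
opening: 0.104
```

Emit:
move_arm(
  steps=[
    [0, 0, 0, 0],
    [0, 0, 0, 0],
    [0, 0, 0, 0],
    [0, 0, 0, 0],
    [0, 0, 0, 0],
    [0, 0, 0.005, 0],
    [0, 0, 0.025, 0],
    [0, 0, 0.055, 0],
    [0, 0, 0.085, 0],
    [0, 0, 0.12, 0],
    [0, 0, 0.13, 0],
    [0, 0, 0.13, 0],
    [0, 0, 0.13, 0],
  ],
  gripper=1,
)

```text
clock: 19.6
eef_pos: [0.6271, 0.2343, 0.1701]
ee_rot: [0.036, 0.999, -0.001, -0.001]
ft_force: [-0.7, 0.0, 0.1]
opening: 0.997
```

```bash
python3 - <<'E'
from h import *
s=ctrl.observe();print(s["clock"],s["eef_pos"],s["opening"],s["joint_positions"].round(2))
im,d,P=cloud("wrist");save("wrist9",im);np.savez("wrist9.npz",im=im,d=d,P=P)
b=(P[...,0]>.57)&(P[...,0]<.68)&(P[...,1]>.17)&(P[...,1]<.28)
for lo,hi in((.045,.06),(.0105,.0155)):
    q=P[b&(P[...,2]>lo)&(P[...,2]<hi)];print(lo,len(q),q.mean(0),q.min(0),q.max(0))
E
python3 an.py 9 wrist
```

```text
19.6 [0.62708286 0.23428637 0.17008081] 0.9970821833106747 [ 0.32  0.14  1.55 -0.    1.46 -1.18]
0.045 564 [0.62601676 0.23486283 0.05093829] [0.6076712  0.22881286 0.04531287] [0.64626106 0.24125479 0.05273558]
0.0105 3527 [0.6246562  0.21840259 0.01246361] [0.57903724 0.17310925 0.01052439] [0.67458943 0.2685228  0.01524261]
wrist table z -0.0001
```

View pics/wrist9.png

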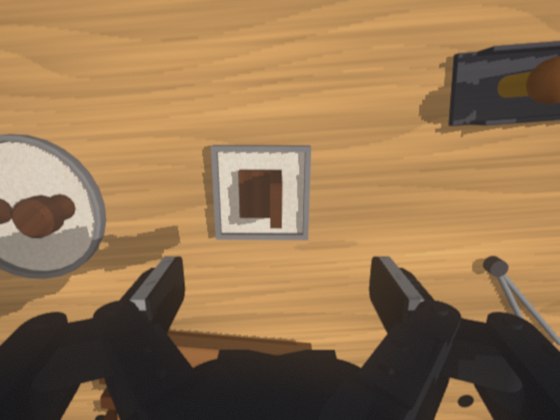

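The marker stands in the square tray, with the fin top at z=0.051. Next is the left wedge.

Emit:
move_arm(
  steps=[
    [-0.012, 0, 0, -0.03],
    [-0.04, 0, 0, -0.08],
    [-0.075, 0, 0, -0.14],
    [-0.11, 0.001, 0, -0.2],
    [-0.145, 0.002, 0, -0.26],
    [-0.18, 0.003, 0, -0.31],
    [-0.205, 0.003, 0, -0.335],
    [-0.216, 0.003, 0, -0.335],
    [-0.216, 0.003, 0, -0.335],
    [-0.216, 0.003, 0, -0.335],
  ],
)

```text
clock: 20.65
eef_pos: [0.4115, 0.2372, 0.1691]
ee_rot: [0.202, 0.979, -0.001, -0.002]
ft_force: [0.2, -0.3, -0.8]
opening: 0.999
```

```bash
python3 - <<'E'
from h import *
s=ctrl.observe();print(s["clock"],s["eef_pos"],s["opening"],R.from_quat(s["ee_rot"]).as_matrix()[:,1],s["joint_positions"].round(2))
im,d,P=cloud("wrist");save("wrist10",im);np.savez("wrist10.npz",im=im,d=d,P=P)
E
python3 an.py 10 wrist
```

```text
20.65 [0.41145758 0.23722112 0.16912224] 0.9994494767024711 [ 0.39516482  0.91860412 -0.00335194] [ 0.47 -0.3   1.96  0.    1.49 -0.7 ]
wrist table z -0.0001
obj n 2343 bbox [0.375 0.209 0.012] [0.457 0.263 0.043] rect [416.4 235.7] [24.  80.8] 66.7
```

View pics/wrist10.png

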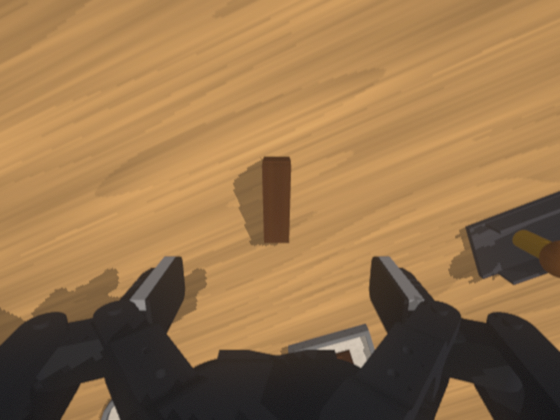

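Emit:
move_arm(
  steps=[
    [0, 0, -0.02, 0],
    [0, 0, -0.045, 0],
    [0, 0, -0.075, 0],
    [0, 0, -0.105, 0],
    [0, 0, -0.127, 0],
    [0, 0, -0.139, 0],
    [0, 0, -0.144, 0],
    [0, 0, -0.144, 0],
    [0, 0, -0.144, 0],
  ],
)

```text
clock: 21.6
eef_pos: [0.4123, 0.2374, 0.0261]
ee_rot: [0.202, 0.979, -0.001, -0.002]
ft_force: [0.8, -0.7, -0.1]
opening: 1.0
```

Emit:
move_arm(
  steps=[
    [0, 0, 0, 0],
    [0, 0, 0, 0],
    [0, 0, 0, 0],
    [0, 0, 0, 0],
    [0, 0, 0, 0],
    [0, 0, 0, 0],
    [0, 0, 0, 0],
    [0, 0, 0, 0],
    [0, 0, 0, 0],
    [0, 0, 0.005, 0],
    [0, 0, 0.02, 0],
    [0, 0, 0.04, 0],
    [0, 0, 0.07, 0],
    [0, 0, 0.095, 0],
    [0, 0, 0.1, 0],
    [0, 0, 0.1, 0],
    [0, 0, 0.1, 0],
  ],
  gripper=-1,
)

```text
clock: 23.3
eef_pos: [0.4119, 0.2372, 0.1253]
ee_rot: [0.202, 0.979, -0.001, -0.002]
ft_force: [-0.1, 0.5, -0.1]
opening: 0.276
```

```bash
python3 - <<'E'
from h import *
s=ctrl.observe();print(s["clock"],s["eef_pos"],s["opening"],s["ft_force"],s["ft_torque"])
im,d,P=cloud("wrist");save("wrist11",im);np.savez("wrist11.npz",im=im,d=d,P=P)
im,d,P=cloud("side");np.savez("side11.npz",P=P);save("side11",cv2.resize(im[100:240,140:380],None,fx=3,fy=3))
E
```

```text
23.3 [0.41192665 0.23722934 0.12532707] 0.27583085065860263 [-0.08922929  0.49810883 -0.07205585] [ 0.05907175  0.00544331 -0.03378516]
```

View pics/wrist11.png

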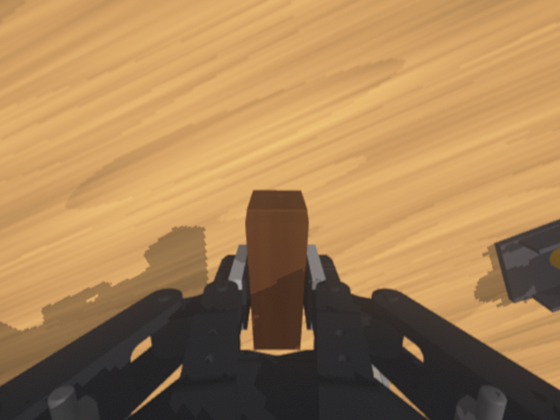

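View pics/side11.png

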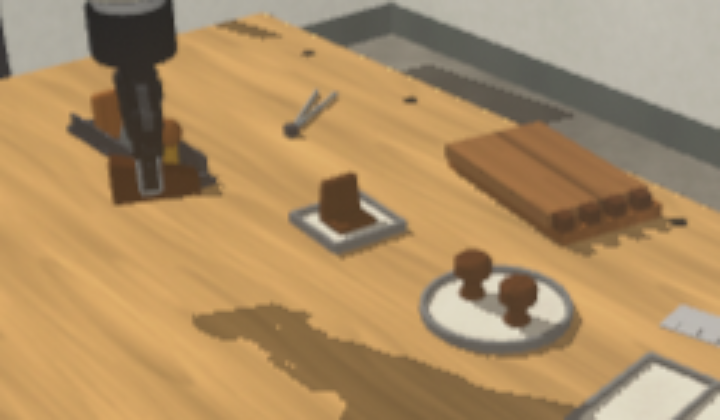

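Emit:
move_arm(
  steps=[
    [0.005, -0.012, 0, 0.03],
    [0.018, -0.04, 0, 0.08],
    [0.034, -0.076, 0, 0.13],
    [0.05, -0.112, 0, 0.19],
    [0.066, -0.148, 0, 0.25],
    [0.082, -0.184, 0, 0.31],
    [0.098, -0.22, 0, 0.37],
    [0.114, -0.256, 0, 0.43],
    [0.13, -0.292, 0, 0.49],
    [0.146, -0.328, 0, 0.53],
    [0.162, -0.364, 0, 0.55],
    [0.178, -0.4, 0, 0.564],
    [0.19, -0.426, 0, 0.564],
    [0.195, -0.437, 0, 0.564],
    [0.195, -0.437, 0, 0.564],
    [0.195, -0.437, 0, 0.564],
    [0.195, -0.437, 0, 0.564],
  ],
)

```text
clock: 25.1
eef_pos: [0.6065, -0.1987, 0.1248]
ee_rot: [-0.079, 0.997, -0.002, -0.002]
ft_force: [0.3, 0.3, -0.3]
opening: 0.276
```

```bash
python3 - <<'E'
from h import *
s=ctrl.observe();print(s["clock"],s["eef_pos"],s["opening"],R.from_quat(s["ee_rot"]).as_matrix()[:,1])
im,d,P=cloud("wrist");save("wrist12",im);np.savez("wrist12.npz",im=im,d=d,P=P)
E
python3 tr.py wrist12; python3 an.py 12 wrist
```

```text
25.1 [ 0.60654445 -0.19871389  0.12484025] 0.2761951571869647 [-0.15747382  0.98751638 -0.00366068]
wrist12 round 15793 [627.6 -14.9] [144.  127.6] 9.3 circ [626.9  -7. ] [555. -79.] [697.  55.]
wrist12 lanes 19350 [ 619.1 -232.6] [131.4 138.9] 9.1 circ [ 619.  -232.5] [ 544. -310.] [ 694. -161.]
wrist table z 0.0001
```

View pics/wrist12.png

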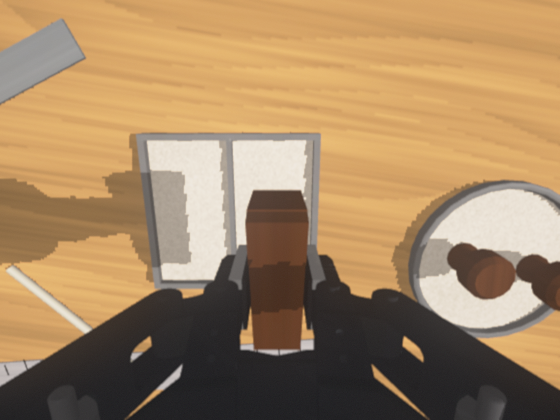

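Emit:
move_arm(
  steps=[
    [0.001, -0.001, -0.015, 0],
    [0.0015, -0.002, -0.04, 0],
    [0.0015, -0.002, -0.065, 0],
    [0.0015, -0.002, -0.082, 0],
    [0.0015, -0.002, -0.09, 0],
    [0.0015, -0.002, -0.0925, 0],
    [0.0015, -0.002, -0.0928, 0],
    [0.0015, -0.002, -0.0928, 0],
    [0.0015, -0.002, -0.0928, 0],
  ],
)

```text
clock: 26.05
eef_pos: [0.6085, -0.2009, 0.0332]
ee_rot: [-0.079, 0.997, -0.002, -0.001]
ft_force: [-0.6, 0.3, -0.6]
opening: 0.275
```

Emit:
move_arm(
  steps=[
    [0, 0, 0, 0],
    [0, 0, 0, 0],
    [0, 0, 0, 0],
    [0, 0, 0, 0],
    [0, 0, 0.005, 0],
    [0, 0, 0.025, 0],
    [0, 0, 0.055, 0],
    [0, 0, 0.085, 0],
    [0, 0, 0.12, 0],
    [0, 0, 0.14, 0],
    [0, 0, 0.14, 0],
    [0, 0, 0.14, 0],
  ],
  gripper=0.2,
)

```text
clock: 27.25
eef_pos: [0.6085, -0.2009, 0.1732]
ee_rot: [-0.079, 0.997, -0.002, -0.001]
ft_force: [-0.8, 1.0, -0.2]
opening: 0.6
```

```bash
python3 - <<'E'
from h import *
s=ctrl.observe();print(s["clock"],s["eef_pos"],s["opening"],s["joint_positions"].round(2))
im,d,P=cloud("wrist");save("wrist13",im);np.savez("wrist13.npz",im=im,d=d,P=P)
b=(P[...,0]>.54)&(P[...,0]<.69)&(P[...,1]>-.31)&(P[...,1]<-.15)&(P[...,2]>.02)&(P[...,2]<.07)
q=P[b];print(len(q),cv2.minAreaRect((q[:,:2]*1000).astype(np.float32)),q[:,2].min(),q[:,2].max())
E
python3 an.py 13 wrist
```

```text
27.25 [ 0.60848868 -0.20088003  0.17323026] 0.6001208254971816 [-0.36  0.07  1.61 -0.01  1.46 -2.08]
2328 ((613.131103515625, -198.56333923339844), (80.23049926757812, 24.01230239868164), 9.093292236328125) 0.021727905456833563 0.04754514170151253
wrist table z 0.0001
```

View pics/wrist13.png

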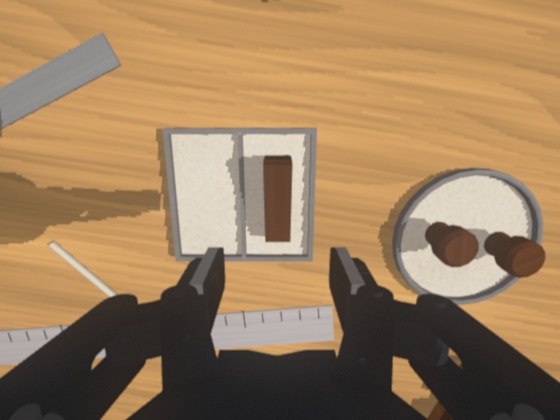

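The first wedge lies in the right-hand lane, flat and centred. Last is the second wedge.

Emit:
move_arm(
  steps=[
    [-0.012, -0.002, 0, -0.02],
    [-0.04, -0.005, 0, -0.06],
    [-0.075, -0.01, 0, -0.1],
    [-0.11, -0.015, 0, -0.14],
    [-0.145, -0.02, 0, -0.18],
    [-0.18, -0.025, 0, -0.211],
    [-0.2, -0.028, 0, -0.211],
    [-0.2085, -0.029, 0, -0.211],
    [-0.2085, -0.029, 0, -0.211],
    [-0.2085, -0.029, 0, -0.211],
  ],
  gripper=1,
)

```text
clock: 28.3
eef_pos: [0.4001, -0.2297, 0.172]
ee_rot: [0.027, 1.0, -0.002, -0.002]
ft_force: [-0.5, 0.6, 1.0]
opening: 1.001
```

```bash
python3 - <<'E'
from h import *
s=ctrl.observe();print(s["clock"],s["eef_pos"],s["opening"],R.from_quat(s["ee_rot"]).as_matrix()[:,1],s["joint_positions"].round(2))
im,d,P=cloud("wrist");save("wrist14",im);np.savez("wrist14.npz",im=im,d=d,P=P)
E
python3 an.py 14 wrist
```

```text
28.3 [ 0.40006319 -0.22971464  0.17201693] 1.0010964275135645 [ 0.0529996   0.99858743 -0.00376578] [-0.57 -0.34  1.98 -0.01  1.5  -2.09]
wrist table z 0.0001
obj n 2268 bbox [ 0.365 -0.244  0.015] [ 0.445 -0.217  0.043] rect [ 405.1 -230.5] [24.  79.9] 87.0
```

View pics/wrist14.png

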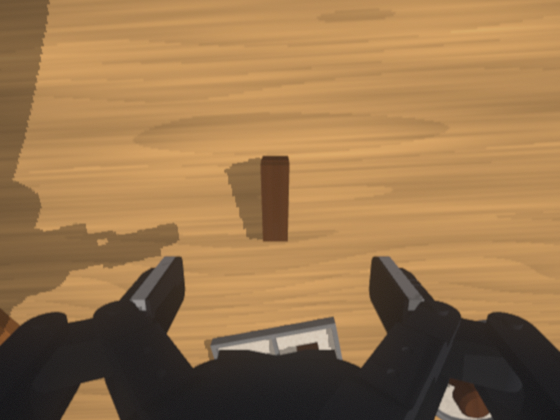

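Emit:
move_arm(
  steps=[
    [0, -0.001, -0.02, 0],
    [0, -0.001, -0.045, 0],
    [0, -0.001, -0.075, 0],
    [0, -0.001, -0.105, 0],
    [0, -0.001, -0.13, 0],
    [0, -0.001, -0.142, 0],
    [0, -0.001, -0.147, 0],
    [0, -0.001, -0.147, 0],
    [0, -0.001, -0.147, 0],
  ],
)

```text
clock: 29.25
eef_pos: [0.4009, -0.231, 0.0261]
ee_rot: [0.026, 1.0, -0.002, -0.001]
ft_force: [0.6, 0.5, -0.5]
opening: 1.005
```

Emit:
move_arm(
  steps=[
    [0, 0, 0, 0],
    [0, 0, 0, 0],
    [0, 0, 0, 0],
    [0, 0, 0, 0],
    [0, 0, 0, 0],
    [0, 0, 0, 0],
    [0, 0, 0, 0],
    [0, 0, 0, 0],
    [0, 0, 0, 0],
    [0, 0, 0.005, 0],
    [0, 0, 0.02, 0],
    [0, 0, 0.04, 0],
    [0, 0, 0.07, 0],
    [0, 0, 0.095, 0],
    [0, 0, 0.1, 0],
    [0, 0, 0.1, 0],
    [0, 0, 0.1, 0],
  ],
  gripper=-1,
)

```text
clock: 30.95
eef_pos: [0.4006, -0.2307, 0.1253]
ee_rot: [0.026, 1.0, -0.002, -0.002]
ft_force: [0.1, 0.2, -0.8]
opening: 0.277
```

```bash
python3 - <<'E'
from h import *
s=ctrl.observe();print(s["clock"],s["eef_pos"],s["opening"])
im,d,P=cloud("side");save("side15",cv2.resize(im[140:320,200:440],None,fx=3,fy=3))
E
```

```text
30.95 [ 0.40058199 -0.2307333   0.12534243] 0.2774676123621309
```

View pics/side15.png

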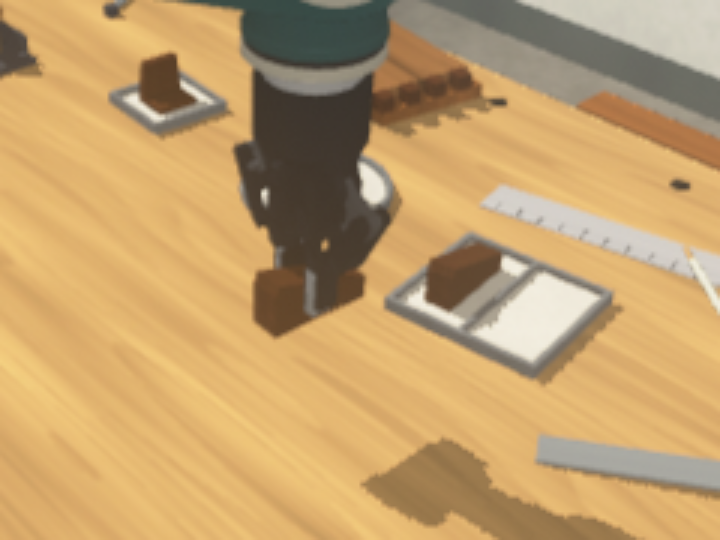

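Emit:
move_arm(
  steps=[
    [0.012, -0.002, 0, 0.02],
    [0.04, -0.006, 0, 0.06],
    [0.075, -0.012, 0, 0.1],
    [0.11, -0.018, 0, 0.14],
    [0.145, -0.024, 0, 0.18],
    [0.18, -0.03, 0, 0.212],
    [0.207, -0.034, 0, 0.212],
    [0.218, -0.0353, 0, 0.212],
    [0.218, -0.0353, 0, 0.212],
    [0.218, -0.0353, -0.02, 0.212],
    [0.218, -0.0353, -0.045, 0.212],
    [0.218, -0.0353, -0.07, 0.212],
    [0.218, -0.0353, -0.085, 0.212],
    [0.218, -0.0353, -0.091, 0.212],
    [0.218, -0.0353, -0.0925, 0.212],
    [0.218, -0.0353, -0.0925, 0.212],
    [0.218, -0.0353, -0.0925, 0.212],
  ],
)

```text
clock: 32.7
eef_pos: [0.6189, -0.2662, 0.0338]
ee_rot: [-0.08, 0.997, -0.002, -0.001]
ft_force: [-0.7, 0.4, -0.9]
opening: 0.277
```

Emit:
move_arm(
  steps=[
    [0, 0, 0, 0],
    [0, 0, 0, 0],
    [0, 0, 0, 0],
    [0, 0, 0, 0],
    [0, 0, 0.005, 0],
    [0, 0, 0.025, 0],
    [0, 0, 0.055, 0],
    [0, 0, 0.085, 0],
    [0, 0, 0.12, 0],
    [0, 0, 0.15, 0],
    [0, 0, 0.15, 0],
    [0, 0, 0.15, 0],
  ],
  gripper=0.2,
)

```text
clock: 33.9
eef_pos: [0.6191, -0.2662, 0.1845]
ee_rot: [-0.08, 0.997, -0.003, -0.001]
ft_force: [0.1, 0.5, -1.1]
opening: 0.6
```

```bash
python3 - <<'E'
from h import *
s=ctrl.observe();print(s["clock"],s["eef_pos"],s["opening"])
im,d,P=cloud("wrist");save("wrist16",im);np.savez("wrist16.npz",im=im,d=d,P=P)
b=(P[...,0]>.54)&(P[...,0]<.69)&(P[...,1]>-.33)&(P[...,1]<-.15)&(P[...,2]>.02)&(P[...,2]<.07)
T=np.array([.619,-.2325]);a=np.radians(9.1);Rm=np.array([[np.cos(a),np.sin(a)],[-np.sin(a),np.cos(a)]])
q=P[b];l=(q[:,:2]-T)@Rm.T
for m in(l[:,1]>0,l[:,1]<0):
    r=cv2.minAreaRect((l[m]*1000).astype(np.float32));print(m.sum(),np.round(r[0],1),np.round(r[1],1),round(r[2],1),q[m][:,2].min(),q[m][:,2].max())
im,d,P=cloud("side");save("side16",cv2.resize(im[120:320,200:440],None,fx=3,fy=3))
im,d,P=cloud("scene");save("scene16",cv2.resize(im[140:290,190:390],None,fx=4,fy=4))
E
```

```text
33.9 [ 0.61906998 -0.26624584  0.18450346] 0.600420855490055
2464 [-0.3 34.4] [80.5 24.6] 0.2 0.020013699435704912 0.04795406400941876
2170 [ -0.9 -31.7] [24.  80.3] 90.0 0.020302924229564756 0.04779437362738742
```

View pics/wrist16.png

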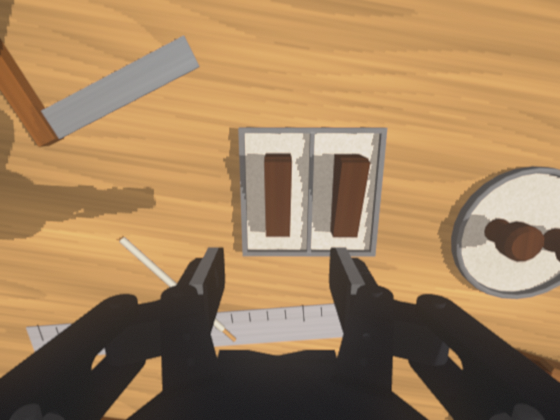

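View pics/side16.png

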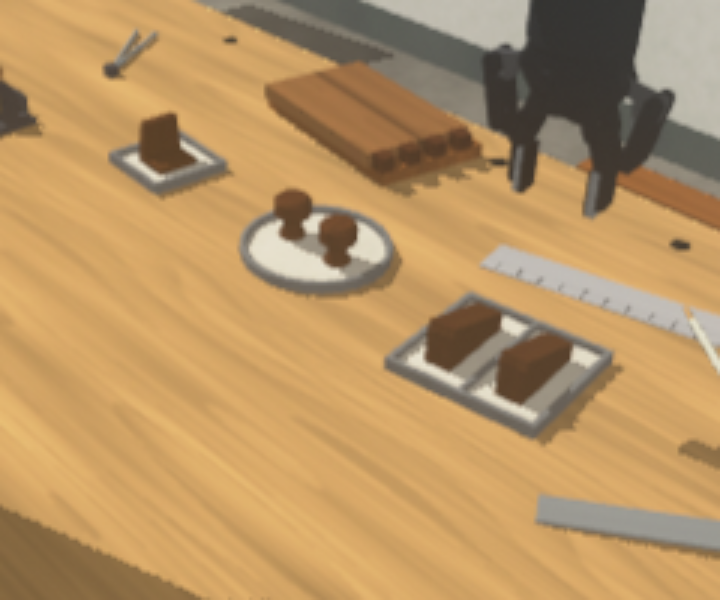

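View pics/scene16.png

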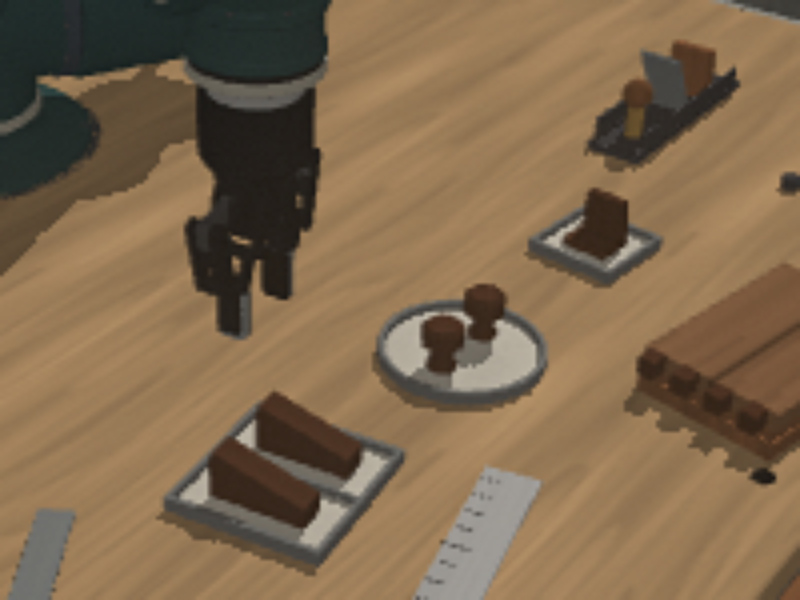

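All five parts stand correctly in their trays in all three views, and the gripper is clear of them.

```bash
python3 -c "
from h import *
print(ctrl.hand_in())"
```

```text
the job is handed in; nothing more can be done
None
```

All five parts are in their trays and the job is handed in; the clock read about 34 s just before, of the 122 s allowed. `hand_in` gives no verdict, so the checks below are my own.

- **Pulls:** both stand upright in the round tray, set down about 30 mm either side of its centre.
- **Marker:** it stands on its foot in the square tray. Its fin top measured z ≈ 0.051 m, as it should be on the 5 mm floor, and its centre is within a few mm of the tray's.
- **Wedges:** one lies flat in each lane, at x ≈ -0.3 and -0.9 mm and y ≈ +34 and -32 mm in the tray frame. They are aligned with the lanes, and their tops peak at 0.048 m (0.047 m expected on the floor).
- **Plane and try square:** I never went near them, and they look unmoved in the last pictures. I did not measure their positions again.

The wrist camera and the two fixed cameras disagreed by about 4 mm in y at first. I used values between the two for the pulls and the wrist readings after that. Every grasp came out centred, and no check failed.

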